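# Step up a cell tester's dial by four clicks and start the test

### The job

The D cell in the grey tester needs a heavier test load: with a fingertip, push the tester's click-stop dial round clockwise (seen from above) exactly four clicks from where it stands, leaving it in that click stop, and only then press the tester's round push button fully in and let it come back. Do not grasp or lift anything; leave the cell standing in its cup and everything else on the table where it is.

Things in the scene. Friction and masses are not known exactly. Their poses are not given: they have to be found in the camera images.
- tester: grey bench tester for D cells, fixed to the table, 110 (its x) x 230 (its y) mm. Origin: centre of its underside, on the table; z up, its front is its -y end, y points to its back, x to its right. Main case: y -115 to +45, top 45 mm high; the back end (y +45 to +112) is a step 15 mm high with the cell's cup at (0, +82). Dial axis at (0, -15), push button at (-26, -90), a flat dark display beside it
- dial_centre (a point): point on the dial's vertical axis at the top of its grip bar, 79 mm above the table. The dial: black round skirt, diameter 80, its top 56 mm above the table, with a raised straight grip bar right across it through the axis, 76 long (38 to each side of the axis), 14 wide, so 23 mm of upright side to push on at either end. Axes as the tester's
- dial_mark (a point): point on top of the dial's grip bar, on the white line that marks its pointer end, 30 mm from the axis, 79 mm above the table; it turns with the dial
- dial (a joint): dial angle (rad), grows CLOCKWISE from above. Click stops every 0.5236 rad (30 deg): 0, 0.524 .. 3.665, marked by white dashes; end stops -0.16, 3.87. At 0 the pointer end points to the tester's +y (back). Starts in stop 0, 1 or 2. Leaving a stop takes about 0.13 N m (4 to 5 N at 30 mm radius); past half way it springs forward into the next stop by itself, away from the pusher
- button_top (a point): centre of the top of the round push button when out, diameter 26 mm, 67 mm above the table, standing 10 mm out of a black round housing (diameter 42, its top 57 mm above the table); pressed straight down, 1.5 N to start, 5 N to the bottom
- button (a joint): travel of the push button (m): 0 out, 0.006 fully pressed; it springs back
- cell: D cell, diameter 33, 62 mm tall, standing loose and upright in the tester's cup, its top 80 mm above the table. Origin: centre of its underside. Not to be moved
- cup_floor (a point): centre of the inner floor of the black cup, 18 mm above the table, fixed to the tester. Cup: outer diameter 45, inner 37, rim 39 mm above the table
- spare_cell_1: spare D cell, diameter 33, 62 mm tall, standing on the table behind the tester; bystander. Origin: centre of its underside
- spare_cell_2: second spare D cell like it, behind the first; bystander. Origin: centre of its underside
- lamp_box: small upright carton, 36 x 36 x 75 mm, standing on the table behind the tester, left of the spare cells; bystander. Origin: centre of its underside

How it is judged (in metres and radians):
On the way, in this order (a step that is already met when the one before it is completed fails the run):
1. the dial rests in the click stop four clicks clockwise of its start (distance of dial_mark from where it was at the start of the episode between 0.0497 and 0.0539 m and velocity of joint dial between -0.1 and 0.1 rad/s), for 0.2 s.
2. the push button is pressed fully in (value of joint button above 0.0045 m), for 0.05 s.
At the end, for the whole second after the job is handed in: The dial rests four clicks (120 degrees, within 8 degrees) clockwise of its start, the button has been pressed (at least 4.5 mm) after that and is out again (within 1.5 mm), and the cell stands upright in its cup (within 8 mm of its floor's centre) (distance of dial_mark from where it was at the start of the episode between 0.0497 and 0.0539 m and value of joint button below 0.0015 m and distance between cell and cup_floor below 0.008 m and angle between cell's own z axis and vertical below 0.15 rad); the robot touches nothing.
It fails at once if the button is pressed while the dial is not in the fourth stop from its start (value of joint button above 0.003 m and not (distance of dial_mark from where it was at the start of the episode between 0.0497 and 0.0539 m)).
It fails at once if the cell is lifted, knocked over or taken out of its cup (distance of cell from where it was at the start of the episode above 0.012 m or angle between cell's own z axis and vertical above 0.25 rad).
It fails at once if a bystander is shifted, lifted or knocked over (distance of any of spare_cell_1, spare_cell_2, lamp_box from where it was at the start of the episode above 0.015 m or angle between any of spare_cell_1, spare_cell_2, lamp_box's own z axis and vertical above 0.3 rad).
It also fails if it takes over 51 s, if anything falls off the work surface, if the arm or the gripper's body presses on something with over 40 N, if the wrist force passes 120 N, or if a joint passes its speed limit or range.

### The arm

A 6-joint arm with a two-finger parallel gripper is mounted at the origin on a cart in front of the work surface, level with it; the furniture and walls round the work are solid. World frame = base frame: x ahead of the robot, y to its left, z up, the work surface at z = 0. Lengths are in mm, angles in degrees, forces in N, time in s.
With the tool pointing down it reaches from about 350 to 850 mm from the base axis. Payload 8.1 kg.
Tool frame: the origin (TCP) lies between the finger pads; the fingertips stand 22 mm ahead of it and the grasp point (between the pads) lies 3 mm ahead of it; z points along the fingers, y is the direction in which the jaws open and shut (so a half turn about z gives the same grasp; the last joint's range is limited). The gripper opens to 85 mm and grips with 20 to 120 N. Pads are 22 mm wide; open, the fingers measure 114 mm over their backs; the gripper's body (76 mm by 85 mm) begins 54 mm behind the grasp point. The pads swing forward as they close: fully open they stand 13 mm farther back than shut.
Start: joints at [-69.752, 7.471, 85.268, -0, 87.261, -4.893], TCP at [254.932, -543.153, 229.192] pointing down, gripper open.
Joint ranges: [-169.43, 169.43], [-51.17, 129.36], [1.28, 143.12], [-76.62, 256.62], [0, 156.53], [-152.29, 152.29]. Speed limits (degrees/s): [136.94, 136.94, 159.86, 180, 180, 180].

### API

Orientations are given as [roll, pitch, yaw] about the fixed x, y, z axes, in that order (R = Rz(yaw) Ry(pitch) Rx(roll)).
In Python, from bench import r gives the robot as it stands.
- The arm moves only by the tool drive_tool, never from a script. Its argument "moves" is a list of rows, each a list of 2 entries, a list of its own where there are three numbers: the shift along the world's x, y, z in mm, then the turn about the world's z in degrees. A call has exactly 8 rows; each row is the pose to reach, as a shift and turn from the pose commanded when the call began; what a row does not reach only later rows make up. A row lasts 1/12 s, in which the tool goes at most 41.7 mm and 7.16 degrees, less where a joint would pass 70% of its speed; a pose out of reach is approached as far as the arm can. A call with a gripper value outside its range is refused whole. "fingers" is the finger opening in mm, from 0 to 85.4, set as the call begins (left out, the last holds). The fingers move at their own pace and stop on an object; "squeeze" is the grip in N (left out, the last holds). Time passes only in rows, so rows that repeat a pose let the fingers close, or fill a call up. It gives the time, the measured TCP pose, the force and the opening at its end, in the units of the state.
- r.sense(): the state, without advancing time (a new reading comes with each control period).
- r.snapshot(name): name is "scene" or "top" or "wrist"; returns a dict with "pixels" (400x640x3 uint8, red, green, blue), "camera_matrix" (3x3 intrinsics, pixels), "xyz" and "orientation" of the camera in the world. Camera axes: x right, y down, z forward; pixel columns grow to the right and rows downward; lengths in mm; the calibration is good to about 2 mm. The wrist camera is an equidistant fisheye: a pixel r from the principal point sees the ray r / f radians off the axis. A picture is of the moment at which its call begins. There is no depth.
- r.hand_in(): hands the job in, once; it reports no verdict.
The state is a dict: "time": time; "joint_pos": joint angles; "qd": joint speeds; "joint_efforts": joint torques, N m; "tool_pos": TCP position; "tcp_rot": TCP orientation; "ft_force": force on the tool from outside, world axes, zero at the start; "wrist_torque": the same for the moment, N m; "finger_gap": finger opening in mm.
Only numpy, scipy, OpenCV 4.12 (cv2) and the standard library are available. Lean on these libraries where they do the work, as an engineer would, in place of code of your own. Each camera call takes 0.05 s, during which the arm holds its last target.

## Working session

There is one attempt and no reset: what is moved stays moved. The work goes in short steps, Python scripts to look and compute and a tool call to move; the robot and the scene stay as the last step left them, time stands still between calls to the robot, and variables do not carry over. Pictures are saved under pics/ and viewed, and the job is handed in when it is done.

Besides the shell and the picture viewer there is one more tool, called after "Emit:" as name(argument=value, ...), one argument or row to a line, values as JSON. drive_tool: Moves the arm, as the interface text tells. Its arguments: {"type":"object","properties":{"moves":{"type":"array","items":{"type":"array"}},"fingers":{"type":"number"},"squeeze":{"type":"number"}},"required":["moves"]}

```bash
mkdir -p pics; ls; python3 - <<'E'
from bench import r
import cv2
print(r.sense())
for n in ["scene","top","wrist"]:
    s=r.snapshot(n); cv2.imwrite(f"pics/{n}0.png",s["pixels"][:,:,::-1])
    print(n,s["camera_matrix"],s["xyz"],s["orientation"])
E
```

```text
pics
{'time': 0.0, 'joint_pos': array([-6.97516849e+01,  7.51339432e+00,  8.53290137e+01, -7.52082886e-04,
        8.72605846e+01, -4.89302523e+00]), 'qd': array([ 0.00156524,  0.01223027,  0.05117946,  0.03189824, -0.03767729,
        0.06175138]), 'joint_efforts': array([-4.54052453e-03, -5.69400358e+01, -5.00557101e+01, -3.66546628e-04,
        1.49096962e-02, -1.26056614e-05]), 'tool_pos': array([ 254.73946892, -542.63935507,  228.16483404]), 'tcp_rot': array([-1.79897319e+02, -8.03639426e-03,  2.51413698e+01]), 'ft_force': array([ 0.42720151, -0.00335791, -0.40947849]), 'wrist_torque': array([ 0.04340068, -0.01850475,  0.00210123]), 'finger_gap': 84.83134829804237}
scene [[407.9767984    0.         325.89248352]
 [  0.         407.9767984  197.87063876]
 [  0.           0.           1.        ]] [175.75294219 433.10871888 467.35337214] [-118.21804421   -1.04341973 -140.09657175]
top [[490.59598563   0.         319.52769709]
 [  0.         490.59598563 205.59655112]
 [  0.           0.           1.        ]] [ 486.53844797 -136.38444621 1015.1613657 ] [-169.34370379   -0.87130612  -88.46201187]
wrist [[309.70691629   0.         321.15895291]
 [  0.         309.70691629 195.06031534]
 [  0.           0.           1.        ]] [ 314.30983863 -514.84622823  372.71706468] [ 1.64902525e+02  1.03784309e-01 -6.48338268e+01]
```

View pics/scene0.png

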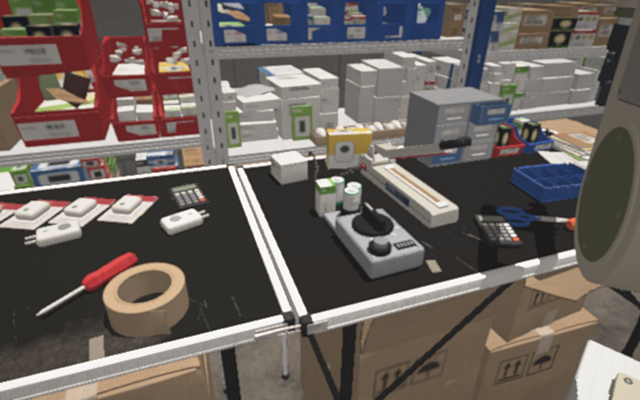

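View pics/top0.png

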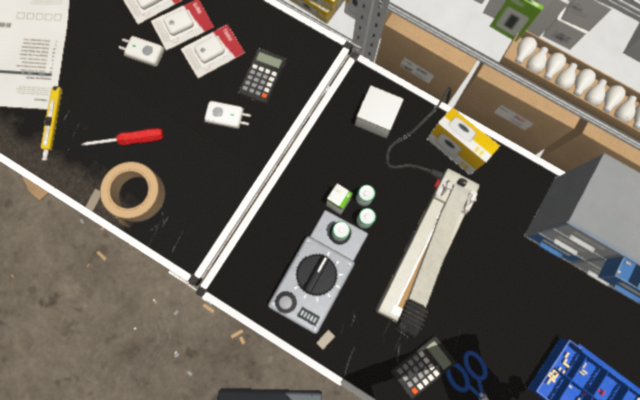

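View pics/wrist0.png

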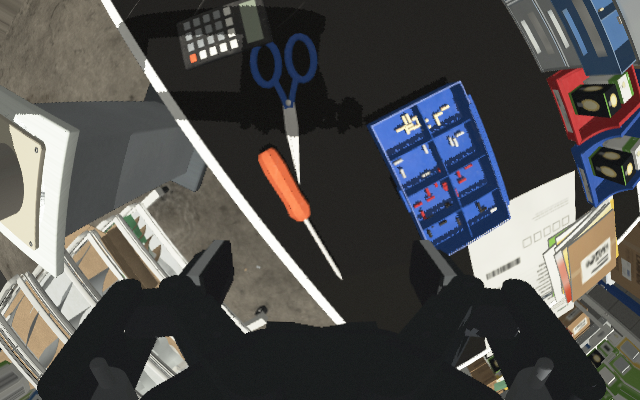

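```bash
cat > h.py <<'E'
import numpy as np, cv2
from scipy.spatial.transform import Rotation as Ro
CAM={"top":([[490.59598563,0,319.52769709],[0,490.59598563,205.59655112],[0,0,1]],[486.53844797,-136.38444621,1015.1613657],[-169.34370379,-0.87130612,-88.46201187]),
"scene":([[407.9767984,0,325.89248352],[0,407.9767984,197.87063876],[0,0,1]],[175.75294219,433.10871888,467.35337214],[-118.21804421,-1.04341973,-140.09657175])}
def rot(o): return Ro.from_euler("xyz",o,degrees=True).as_matrix()
def ray(c,uv,z):
    K,t,o=CAM[c]; t=np.array(t)
    d=rot(o)@np.linalg.inv(np.array(K))@np.array([uv[0],uv[1],1.])
    return t+d*(z-t[2])/d[2]
def proj(c,p):
    K,t,o=CAM[c]; q=np.array(K)@(rot(o).T@(np.array(p,float)-np.array(t))); return q[:2]/q[2]
E
python3 - <<'E'
import cv2
from h import *
a=cv2.imread("pics/top0.png")[175:340,250:400]; cv2.imwrite("pics/topz.png",cv2.resize(a,None,fx=3.6,fy=3.6,interpolation=cv2.INTER_CUBIC))
a=cv2.imread("pics/scene0.png")[165:285,300:440]; cv2.imwrite("pics/scz.png",cv2.resize(a,None,fx=4.5,fy=4.5,interpolation=cv2.INTER_CUBIC))
for uv in [(317,274)]: print(ray("top",uv,79))
E
```

```text
[ 531.23330938 -144.64198759   79.        ]
```

View pics/topz.png

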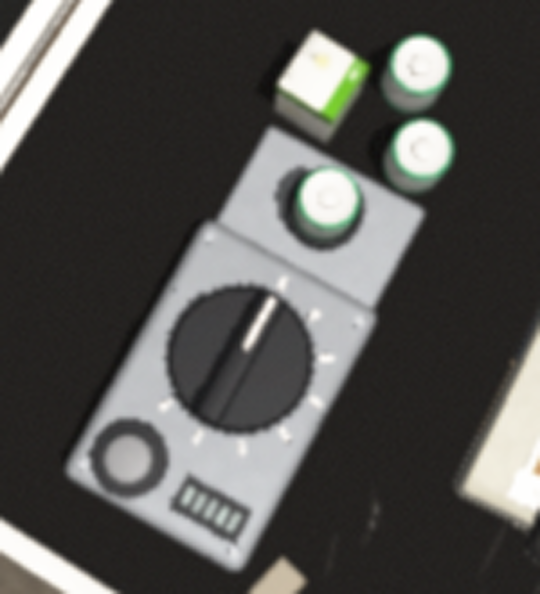

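View pics/scz.png

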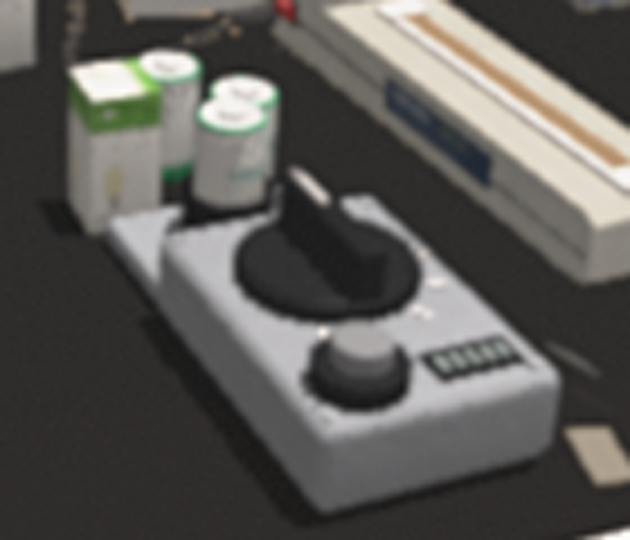

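```bash
cat >> h.py <<'E'
def zt(p): return (250+(p[0]+.5)/3.6-.5, 175+(p[1]+.5)/3.6-.5)
def zs(p): return (300+(p[0]+.5)/4.5-.5, 165+(p[1]+.5)/4.5-.5)
E
python3 - <<'E'
from h import *
np.set_printoptions(precision=1,suppress=True)
C=[ray("top",zt(p),45)[:2] for p in [(68,470),(240,572),(376,318),(207,222)]]
C=np.array(C);print(C, np.linalg.norm(np.diff(C,axis=0),axis=1))
for a,b in [(0,3),(1,2)]: d=C[b]-C[a]; print("y dir",np.degrees(np.arctan2(d[1],d[0])))
for a,b in [(0,1),(3,2)]: d=C[b]-C[a]; print("x dir+90",np.degrees(np.arctan2(d[1],d[0]))+90)
print("centre local (0,-35)",C.mean(0))
th=np.radians(-28)
for p,z,n in [((240,358),56,"dial skirt"),((127,459),67,"button"),((330,195),80,"celltop"),((128,458),57,"housing"),((270,298),79,"tip"),((246,348),79,"inner end")]:
    print(n,ray("top",zt(p),z)[:2])
print(ray("scene",zs((367,340)),67)[:2],"button sc")
print(ray("scene",zs((328,200)),79)[:2],"tip sc")
print(ray("scene",zs((297,175)),79)[:2],"tip sc")
E
```

```text
[[ 470.4  -52.8]
 [ 419.6 -146.8]
 [ 556.4 -217.4]
 [ 606.6 -123.3]] [106.8 153.9 106.7]
y dir -27.356793723400482
y dir -27.3226258759483
x dir+90 -28.39735797116056
x dir+90 -28.060061776178955
centre local (0,-35) [ 513.3 -135.1]
dial skirt [ 532.1 -143.5]
button [477.3 -85.5]
celltop [ 618.7 -189. ]
housing [477.7 -85.4]
tip [ 562.9 -158.3]
inner end [ 536.3 -146.3]
[476.6 -88.6] button sc
[ 538.6 -151.7] tip sc
[ 561.3 -161. ] tip sc
```

Tester found: dial axis ≈ (531, −144), tester y axis at −27.7° in the world, button ≈ (477, −86.5). The pointer is along tester +y, so it starts in stop 0. The spare cells and carton are behind the cup. I'm moving over now with the fingers closed.

Emit:
drive_tool(
  moves=[
    [[24,32,0],4.6],
    [[48,64,0],9.2],
    [[72,96,0],13.8],
    [[96,128,0],18.4],
    [[120,160,0],23],
    [[144,192,0],27.6],
    [[168,224,0],32.2],
    [[192,256,0],37],
  ],
  fingers=0,
  squeeze=20,
)

```text
time: 0.82
tool_pos: [447.6, -285.3, 229.0]
tcp_rot: [-180.0, -0.0, 62.4]
ft_force: [0.9, -1.0, 0.2]
finger_gap: 0.3
```

Emit:
drive_tool(
  moves=[
    [[24,31,0],0],
    [[48,62,0],0],
    [[72,93,0],0],
    [[96,124,0],0],
    [[120,155,-20],0],
    [[120,155,-55],0],
    [[120,155,-85],0],
    [[120,155,-85],0],
  ],
)

```text
time: 1.48
tool_pos: [562.7, -129.7, 136.3]
tcp_rot: [-179.3, 0.1, 62.2]
ft_force: [-1.7, 0.1, -1.6]
finger_gap: 0.3
```

```bash
python3 - <<'E'
from bench import r
import cv2
s=r.sense(); print(s["time"],s["tool_pos"],s["tcp_rot"],s["joint_pos"],s["ft_force"],s["finger_gap"])
w=r.snapshot("wrist"); cv2.imwrite("pics/w1.png",w["pixels"][:,:,::-1]); print(w["xyz"],w["orientation"])
a=r.snapshot("top")["pixels"][175:340,250:400,::-1]; cv2.imwrite("pics/t1.png",cv2.resize(a,None,fx=3.6,fy=3.6,interpolation=cv2.INTER_CUBIC))
a=r.snapshot("scene")["pixels"][125:285,280:460,::-1]; cv2.imwrite("pics/s1.png",cv2.resize(a,None,fx=3.6,fy=3.6,interpolation=cv2.INTER_CUBIC))
E
```

```text
1.4833 [ 562.6958524  -129.65391987  136.27477809] [-1.79316964e+02  1.18647469e-01  6.22483283e+01] [-1.80610595e+01  8.22023379e+00  9.43169951e+01 -2.01781579e-03
  7.81560320e+01  9.69174552e+00] [-1.66540485  0.11499621 -1.55211364] 0.2921282801124347
[594.83519831 -71.80585463 280.60874827] [164.77338827   0.67349308 -27.72840375]
```

View pics/w1.png

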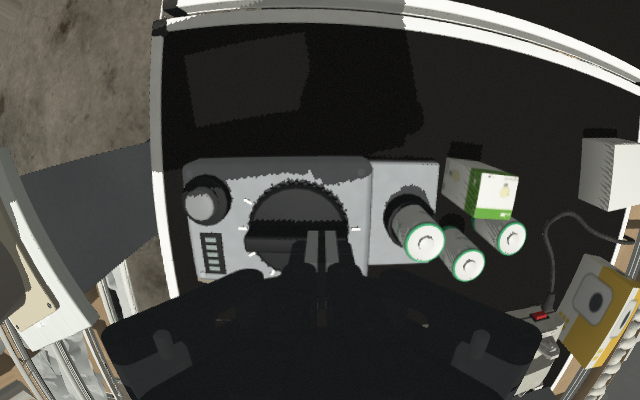

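View pics/s1.png

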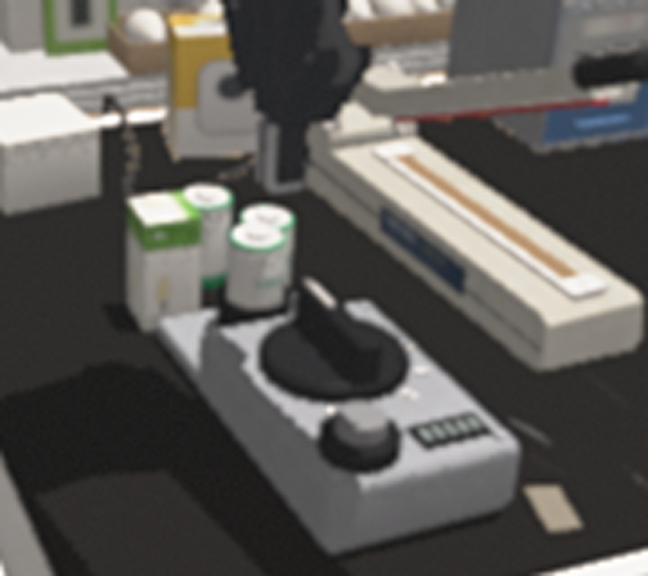

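Emit:
drive_tool(
  moves=[
    [[0,0,0],0],
    [[0,0,-15],0],
    [[0,0,-30],0],
    [[0,0,-40],0],
    [[0,0,-50],0],
    [[0,0,-58],0],
    [[0,0,-58],0],
    [[0,0,-58],0],
  ],
)

```text
time: 2.3
tool_pos: [566.8, -132.2, 86.2]
tcp_rot: [-180.0, 0.0, 62.1]
ft_force: [0.9, -0.1, 0.1]
finger_gap: -0.0
```

```bash
cat > look.py <<'E'
import sys
from bench import r
import cv2
n=sys.argv[1]
s=r.sense(); print(s["time"],s["tool_pos"].round(1),s["tcp_rot"].round(1),s["ft_force"].round(1),s["joint_pos"].round(1))
w=r.snapshot("wrist")["pixels"][120:300,160:460,::-1]; cv2.imwrite(f"pics/w{n}.png",cv2.resize(w,None,fx=2.4,fy=2.4,interpolation=cv2.INTER_CUBIC))
a=r.snapshot("top")["pixels"][175:340,250:400,::-1]; a=cv2.resize(a,None,fx=2.6,fy=2.6,interpolation=cv2.INTER_CUBIC)
b=r.snapshot("scene")["pixels"][165:285,300:440,::-1]; b=cv2.resize(b,(390,334),interpolation=cv2.INTER_CUBIC)
b=cv2.copyMakeBorder(b,0,a.shape[0]-334,0,0,cv2.BORDER_CONSTANT)
cv2.imwrite(f"pics/ts{n}.png",cv2.hconcat([a,b]))
E
python3 look.py 2
```

```text
2.3 [ 566.8 -132.2   86.2] [-180.     0.    62.1] [ 0.9 -0.1  0.1] [-18.2  11.2  96.5   0.   72.3   9.7]
```

View pics/w2.png

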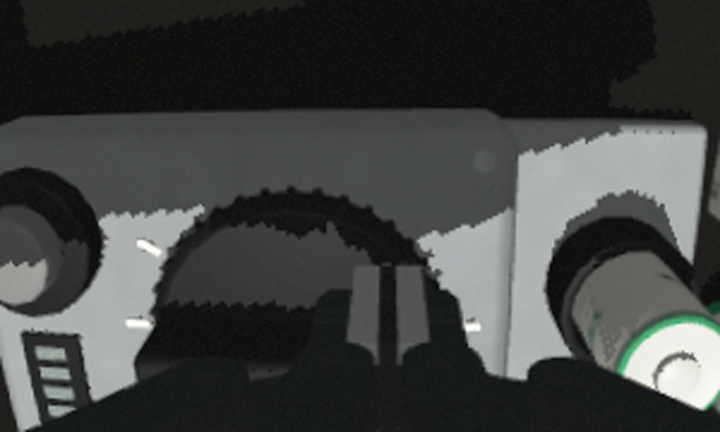

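View pics/ts2.png

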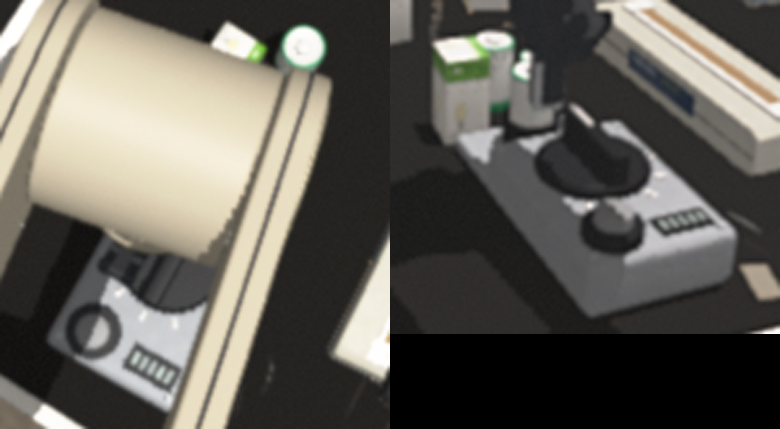

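```bash
python3 - <<'E'
from h import *
def f(p): u=proj("scene",p); return ((u-[300,165])*390/140+[390,0]).round()
print(f((567,-132,63)), f((567,-132,100)), f((531+27,-144.3-14,79)))
th=np.radians(-27.7); Y=np.array([np.cos(th),np.sin(th)]); X=np.array([np.sin(th),-np.cos(th)]); D=np.array([531.2,-144.2])
# planned TCP path; phi = pusher angle; face at offset
for phi in [0,15,30,45,60,75,90,105,110]:
    a=np.radians(phi); u=np.cos(a)*Y+np.sin(a)*X; n=-np.sin(a)*Y+np.cos(a)*X
    p=D+26*u-(18)*n; print(phi,p.round(1),62.1-phi)
print("cur local",[(np.array([566.8,-132.2])-D)@v for v in (X,Y)])
E
```

```text
[541. 140.] [544.  93.] [574. 110.]
0 [ 562.6 -140.3] 62.1
15 [ 562.5 -148.6] 47.1
30 [ 560.3 -156.6] 32.1
45 [ 556.1 -163.7] 17.1
60 [ 550.2 -169.5] 2.1000000000000014
75 [ 543.  -173.5] -12.899999999999999
90 [ 535.1 -175.6] -27.9
105 [ 526.8 -175.5] -42.9
110 [ 524.1 -175. ] -47.9
cur local [np.float64(-27.17310033684941), np.float64(25.941908528161687)]
```

```bash
python3 - <<'E'
from bench import r
import cv2
b=r.snapshot("scene")["pixels"][150:250,320:420,::-1]; b=cv2.resize(b,None,fx=6,fy=6,interpolation=cv2.INTER_CUBIC)
cv2.imwrite("pics/s3.png",cv2.convertScaleAbs(b,alpha=2.2,beta=20))
E
```

```text
(no output)
```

View pics/s3.png

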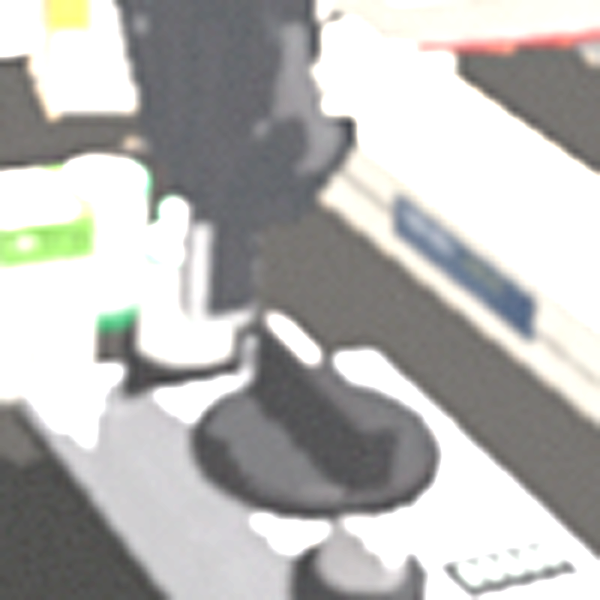

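```bash
python3 - <<'E'
from bench import r
import cv2
from h import *
w=r.snapshot("wrist"); cv2.imwrite("pics/w4f.png",cv2.convertScaleAbs(cv2.resize(w["pixels"][180:300,250:400,::-1],None,fx=5,fy=5,interpolation=cv2.INTER_CUBIC),alpha=2.5,beta=20))
s=r.snapshot("scene")["pixels"]
cv2.imwrite("pics/s4f.png",cv2.resize(s[170:230,330:400,::-1],None,fx=8,fy=8,interpolation=cv2.INTER_NEAREST))
K=np.array(w["camera_matrix"]);c=np.array(w["xyz"]);R=rot(w["orientation"])
print(c,w["orientation"],r.sense()["tool_pos"])
def fish(p):
    q=R.T@(np.array(p,float)-c); th=np.arctan2(np.hypot(q[0],q[1]),q[2]); rr=K[0,0]*th/np.hypot(q[0],q[1]); return K[0,2]+rr*q[0],K[1,2]+rr*q[1]
for z in [63,70,80,90]: print(z,fish((566.8,-132.2,z)),proj("scene",(566.8,-132.2,z)))
E
```

```text
[597.94520212 -73.92691683 231.60131987] [ 1.64907586e+02 -8.85872775e-02 -2.78319163e+01] [ 567.39774368 -132.27206762   86.89780986]
63 (np.float64(320.1366390819412), np.float64(229.15415631685775)) [354.26924589 215.10844028]
70 (np.float64(320.1172265275845), np.float64(233.68515235207784)) [354.45358041 212.00193025]
80 (np.float64(320.0871092896334), np.float64(240.77333096625756)) [354.71960517 207.51872983]
90 (np.float64(320.05382210029796), np.float64(248.69311796974085)) [354.98884598 202.98133089]
```

View pics/w4f.png

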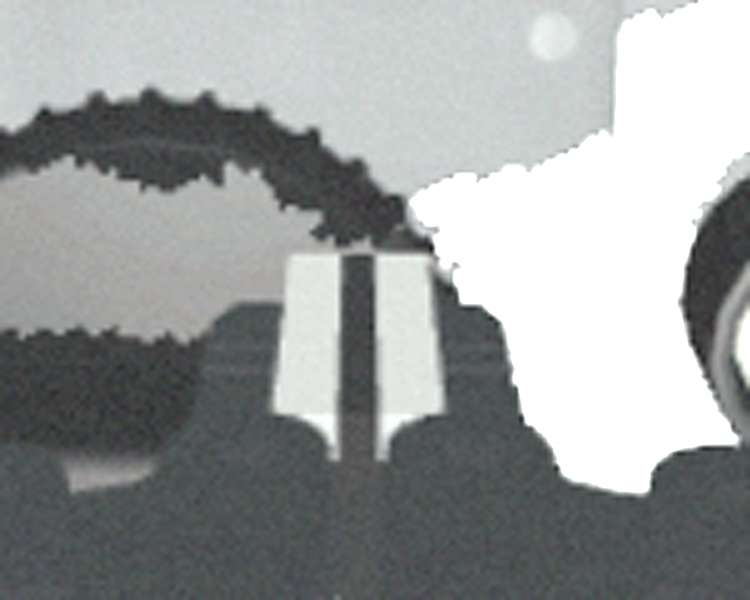

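View pics/s4f.png

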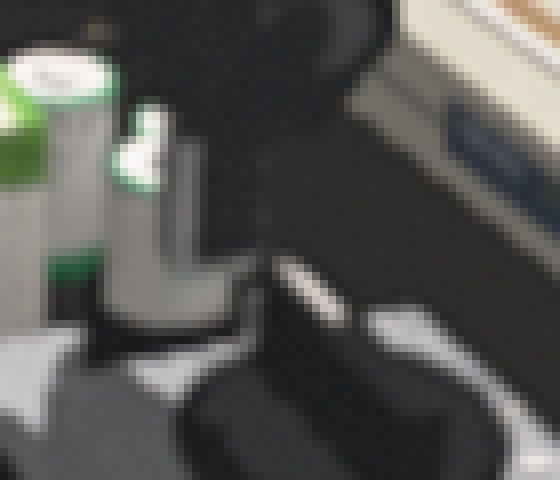

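```bash
cat >> h.py <<'E'
def wray(w,uv):
    K=np.array(w["camera_matrix"]);R=rot(w["orientation"])
    x=uv[0]-K[0,2];y=uv[1]-K[1,2];rr=np.hypot(x,y);t=rr/K[0,0]
    return np.array(w["xyz"]),R@np.array([np.sin(t)*x/rr,np.sin(t)*y/rr,np.cos(t)])
E
python3 - <<'E'
from bench import r
from h import *
np.set_printoptions(precision=1,suppress=True)
w=r.snapshot("wrist")
c,d=wray(w,(322,230.4))
for z in [56,63,70,80,90,95]: print("wrist",z,c+d*(z-c[2])/d[2], "scene (354,203)",ray("scene",(354,203),z))
for l in [(308,230.4),(337,230.4),(308+0,262),(290,240),(350,240)]:
    c,d=wray(w,l); print(l,[ (c+d*(z-c[2])/d[2]) for z in (63,85)])
for n,uv in [("bar tip",(330+310/8,170+290/8))]: print(n,ray("scene",uv,79))
print(proj("scene",(616.8,-189.5,80)),proj("scene",(616.8,-189.5,39)))
E
```

```text
wrist 56 [ 566.  -135.7   56. ] scene (354,203) [ 603.5 -181.7   56. ]
wrist 63 [ 567.3 -133.2   63. ] scene (354,203) [ 596.3 -171.2   63. ]
wrist 70 [ 568.5 -130.8   70. ] scene (354,203) [ 589.  -160.8   70. ]
wrist 80 [ 570.3 -127.2   80. ] scene (354,203) [ 578.6 -145.8   80. ]
wrist 90 [ 572.2 -123.7   90. ] scene (354,203) [ 568.2 -130.9   90. ]
wrist 95 [ 573.1 -122.    95. ] scene (354,203) [ 563.  -123.4   95. ]
(308, 230.4) [array([ 560. , -129.4,   63. ]), array([ 565. , -122.2,   85. ])]
(337, 230.4) [array([ 575. , -137.4,   63. ]), array([ 578. , -129.1,   85. ])]
(308, 262) [array([ 550. , -147.7,   63. ]), array([ 556.3, -138. ,   85. ])]
(290, 240) [array([ 547.6, -129.9,   63. ]), array([ 554.2, -122.6,   85. ])]
(350, 240) [array([ 579. , -146.5,   63. ]), array([ 581.5, -137. ,   85. ])]
bar tip [ 550.3 -156.    79. ]
[351.7 189.6] [350.8 206.6]
```

The scene view puts the fingertip higher than expected (about z 87, not 63). I'm testing this gently: a 12 mm nudge towards the bar, less than half a click, to see whether it makes contact.

Emit:
drive_tool(
  moves=[
    [[-1.4,-2.6,0],0],
    [[-2.8,-5.3,0],0],
    [[-3.7,-7,0],0],
    [[-4.2,-8,0],0],
    [[-4.7,-8.9,0],0],
    [[-5.1,-9.7,0],0],
    [[-5.6,-10.6,0],0],
    [[-5.6,-10.6,0],0],
  ],
)

```text
time: 3.32
tool_pos: [561.2, -142.9, 86.2]
tcp_rot: [-180.0, 0.0, 62.1]
ft_force: [-0.3, -0.7, 0.2]
finger_gap: -0.1
```

```bash
python3 - <<'E'
from bench import r
import cv2
s=r.sense(); print(s["time"],s["tool_pos"].round(1),s["ft_force"].round(1))
w=r.snapshot("wrist"); a=cv2.convertScaleAbs(cv2.resize(w["pixels"][180:300,240:390,::-1],(390,312),interpolation=cv2.INTER_CUBIC),alpha=2.5,beta=20)
b=r.snapshot("scene")["pixels"][170:230,330:400,::-1]; b=cv2.resize(b,(390,312),interpolation=cv2.INTER_CUBIC)
cv2.imwrite("pics/c5.png",cv2.hconcat([a,b]))
E
```

```text
3.3167 [ 561.2 -142.9   86.2] [-0.3 -0.7  0.2]
```

View pics/c5.png

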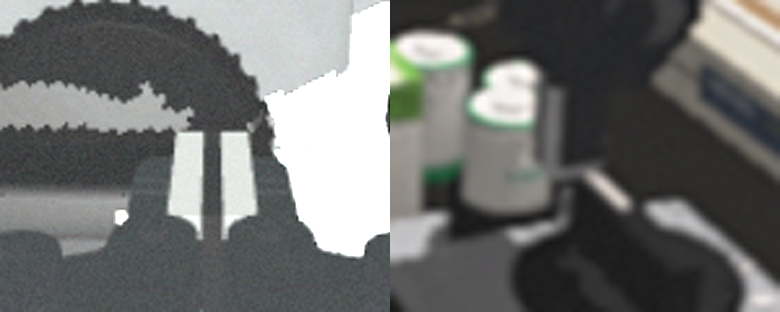

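No contact, so the tip is above the bar top and the picture was right: the shut tip sits about at TCP height. I'll back off and go down in steps, watching the force.

Emit:
drive_tool(
  moves=[
    [[2.8,5.3,0],0],
    [[5.6,10.6,0],0],
    [[5.6,10.6,-3],0],
    [[5.6,10.6,-6],0],
    [[5.6,10.6,-8],0],
    [[5.6,10.6,-10],0],
    [[5.6,10.6,-10],0],
    [[5.6,10.6,-10],0],
  ],
)

```text
time: 4.08
tool_pos: [566.7, -132.2, 75.9]
tcp_rot: [-180.0, 0.0, 62.1]
ft_force: [-0.0, 0.0, -0.9]
finger_gap: 0.1
```

```bash
cat > l2.py <<'E'
from bench import r
import cv2,sys
s=r.sense(); print(s["time"],s["tool_pos"].round(1),s["tcp_rot"].round(1),s["ft_force"].round(1))
w=r.snapshot("wrist"); a=cv2.convertScaleAbs(cv2.resize(w["pixels"][160:280,200:390,::-1],(390,246),interpolation=cv2.INTER_CUBIC),alpha=2.5,beta=20)
b=r.snapshot("scene")["pixels"][170:240,330:420,::-1]; b=cv2.resize(b,(390,303),interpolation=cv2.INTER_CUBIC); b=cv2.convertScaleAbs(b,alpha=1.3,beta=15)
a=cv2.copyMakeBorder(a,0,57,0,0,cv2.BORDER_CONSTANT)
cv2.imwrite(f"pics/c{sys.argv[1]}.png",cv2.hconcat([a,b]))
E
python3 l2.py 6
```

```text
4.0833 [ 566.7 -132.2   75.9] [-180.     0.    62.1] [-0.   0.  -0.9]
```

View pics/c6.png

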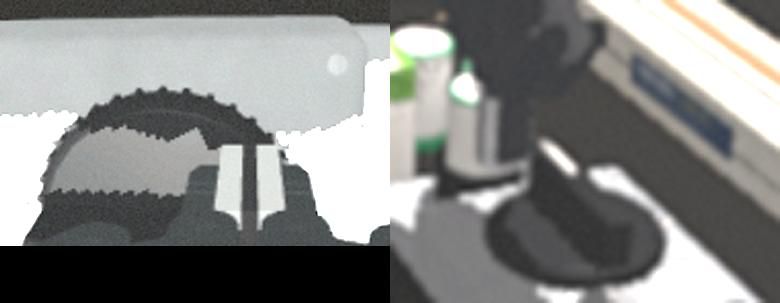

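Emit:
drive_tool(
  moves=[
    [[0,0,-2],0],
    [[0,0,-4],0],
    [[0,0,-6],0],
    [[0,0,-7],0],
    [[0,0,-8],0],
    [[0,0,-9],0],
    [[0,0,-9],0],
    [[0,0,-9],0],
  ],
)

```text
time: 4.85
tool_pos: [566.9, -132.1, 67.1]
tcp_rot: [-180.0, 0.0, 62.1]
ft_force: [0.2, 0.7, -0.1]
finger_gap: -0.5
```

```bash
python3 l2.py 7
```

```text
4.85 [ 566.9 -132.1   67.1] [-180.     0.    62.1] [ 0.2  0.7 -0.1]
```

View pics/c7.png

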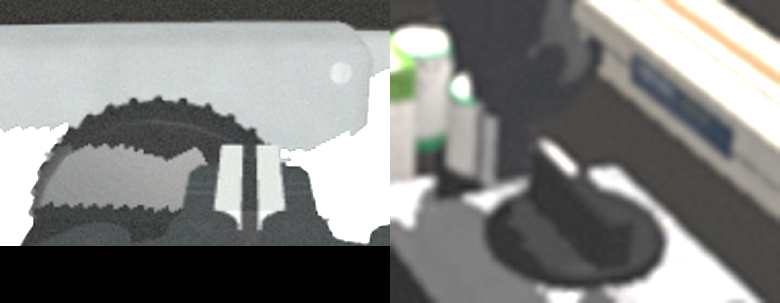

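Emit:
drive_tool(
  moves=[
    [[0,0,-2],0],
    [[0,0,-3],0],
    [[-1.4,-2.7,-3],0],
    [[-2.8,-5.3,-3],0],
    [[-3.7,-7.1,-3],0],
    [[-4.2,-8,-3],0],
    [[-4.7,-8.9,-3],0],
    [[-4.7,-8.9,-3],0],
  ],
)

```text
time: 5.62
tool_pos: [562.7, -140.4, 64.3]
tcp_rot: [180.0, -0.1, 62.1]
ft_force: [3.0, 4.9, -1.4]
finger_gap: 0.2
```

```bash
python3 l2.py 8
```

```text
5.6167 [ 562.7 -140.4   64.3] [ 1.80e+02 -1.00e-01  6.21e+01] [ 3.   4.9 -1.4]
```

View pics/c8.png

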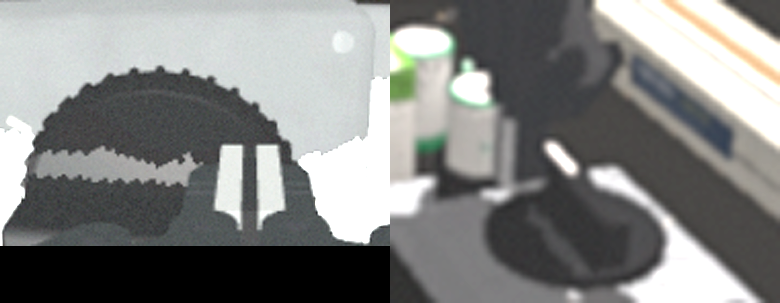

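```bash
python3 - <<'E'
from h import *
th=np.radians(-27.7); Y=np.array([np.cos(th),np.sin(th)]); X=np.array([np.sin(th),-np.cos(th)]); D=np.array([531.2,-144.2])
P=lambda phi: D+26*(np.cos(a:=np.radians(phi))*Y+np.sin(a)*X)-18*(-np.sin(a)*Y+np.cos(a)*X)
p0=np.array([562.23,-141.05])
for s in [0,18,36,54,72,90]:
    print(s,[ [*(P(s+d)-p0).round(1)] for d in (3,6,9,12,15,18)]); p0=P(s+18).round(1)
E
```

```text
0 [[np.float64(0.5), np.float64(-0.9)], [np.float64(0.6), np.float64(-2.6)], [np.float64(0.6), np.float64(-4.3)], [np.float64(0.5), np.float64(-5.9)], [np.float64(0.3), np.float64(-7.6)], [np.float64(0.0), np.float64(-9.2)]]
18 [[np.float64(-0.3), np.float64(-1.7)], [np.float64(-0.8), np.float64(-3.2)], [np.float64(-1.3), np.float64(-4.8)], [np.float64(-1.9), np.float64(-6.4)], [np.float64(-2.6), np.float64(-7.9)], [np.float64(-3.3), np.float64(-9.3)]]
36 [[np.float64(-0.9), np.float64(-1.5)], [np.float64(-1.8), np.float64(-2.8)], [np.float64(-2.8), np.float64(-4.2)], [np.float64(-3.8), np.float64(-5.4)], [np.float64(-5.0), np.float64(-6.7)], [np.float64(-6.1), np.float64(-7.8)]]
54 [[np.float64(-1.3), np.float64(-1.1)], [np.float64(-2.6), np.float64(-2.2)], [np.float64(-3.9), np.float64(-3.1)], [np.float64(-5.3), np.float64(-4.0)], [np.float64(-6.8), np.float64(-4.8)], [np.float64(-8.2), np.float64(-5.6)]]
72 [[np.float64(-1.6), np.float64(-0.6)], [np.float64(-3.1), np.float64(-1.2)], [np.float64(-4.7), np.float64(-1.7)], [np.float64(-6.3), np.float64(-2.1)], [np.float64(-7.9), np.float64(-2.4)], [np.float64(-9.5), np.float64(-2.7)]]
90 [[np.float64(-1.7), np.float64(-0.1)], [np.float64(-3.4), np.float64(-0.2)], [np.float64(-5.0), np.float64(-0.2)], [np.float64(-6.7), np.float64(-0.1)], [np.float64(-8.3), np.float64(0.1)], [np.float64(-9.9), np.float64(0.4)]]
```

Contact is at the predicted spot with about 5.7 N. Now the first click.

Emit:
drive_tool(
  moves=[
    [[0.5,-0.9,0],-3],
    [[0.6,-2.6,0],-6],
    [[0.6,-4.3,0],-9],
    [[0.5,-5.9,0],-12],
    [[0.3,-7.6,0],-15],
    [[0,-9.2,0],-18],
    [[0,-9.2,0],-18],
    [[0,-9.2,0],-18],
  ],
)

```text
time: 6.38
tool_pos: [562.2, -150.5, 64.3]
tcp_rot: [180.0, 0.0, 44.2]
ft_force: [-0.2, 0.3, -1.2]
finger_gap: 0.1
```

```bash
python3 l2.py 9
```

```text
6.3833 [ 562.2 -150.5   64.3] [180.    0.   44.2] [-0.2  0.3 -1.2]
```

View pics/c9.png

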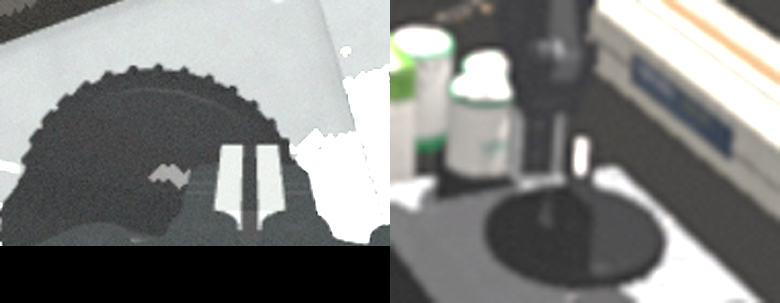

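The dial sprang into the next stop, with no force left on the tool. Next push (18→36→54°).

Emit:
drive_tool(
  moves=[
    [[-0.3,-1.7,0],-3],
    [[-0.8,-3.2,0],-6],
    [[-1.3,-4.8,0],-9],
    [[-1.9,-6.4,0],-12],
    [[-2.6,-7.9,0],-15],
    [[-3.3,-9.3,0],-18],
    [[-3.3,-9.3,0],-18],
    [[-3.3,-9.3,0],-18],
  ],
)

```text
time: 7.15
tool_pos: [559.2, -159.0, 64.3]
tcp_rot: [-180.0, -0.0, 26.3]
ft_force: [2.0, 3.9, -0.5]
finger_gap: 0.1
```

```bash
cat > mk.py <<'E'
from bench import r
from h import *
s=r.sense(); print(s["time"],s["tool_pos"].round(1),s["tcp_rot"].round(1),s["ft_force"].round(1))
im=r.snapshot("scene")["pixels"]
hsv=im.astype(int); m=((hsv.min(2)>110)).astype(np.uint8)
th=np.radians(-27.7); Y=np.array([np.cos(th),np.sin(th)]); X=np.array([np.sin(th),-np.cos(th)]); D=np.array([531.2,-144.2])
for k in range(8):
    a=np.radians(30*k); p=proj("scene",[*(D+30*(np.cos(a)*Y+np.sin(a)*X)),79]); u,v=np.round(p).astype(int)
    print(k,p.round(1),"bright",int(im[v-2:v+3,u-2:u+3].min(2).max()),int(im[v-2:v+3,u-2:u+3].min(2).mean()))
E
python3 mk.py; python3 l2.py 10
```

```text
7.15 [ 559.2 -159.    64.3] [-180.    -0.    26.3] [ 2.   3.9 -0.5]
0 [366.3 204.6] bright 45 39
1 [374.  204.2] bright 239 135
2 [381.7 205.8] bright 105 48
3 [387.3 209.1] bright 103 45
4 [389.4 213.1] bright 169 69
5 [387.3 217. ] bright 169 94
6 [381.3 219.5] bright 52 49
7 [373.  219.9] bright 36 30
7.2 [ 559.1 -159.    64.2] [-180.    -0.    26.3] [2.1 4.  0.1]
```

View pics/c10.png

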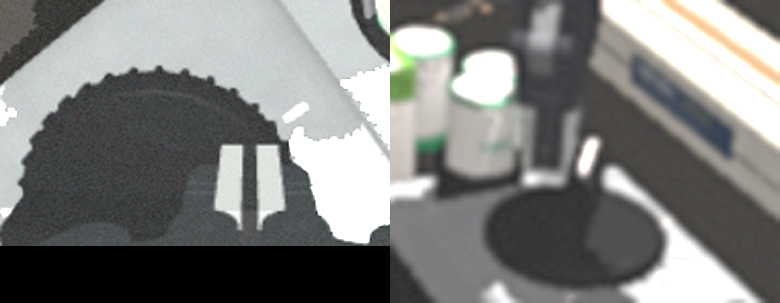

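Now pressing against the bar at about 35° in stop 1 with 4.5 N. Continuing.

Emit:
drive_tool(
  moves=[
    [[-0.9,-1.5,0],-3],
    [[-1.8,-2.8,0],-6],
    [[-2.8,-4.2,0],-9],
    [[-3.8,-5.4,0],-12],
    [[-5,-6.7,0],-15],
    [[-5,-6.7,0],-15],
    [[-5,-6.7,0],-15],
    [[-5,-6.7,0],-15],
  ],
)

```text
time: 7.97
tool_pos: [553.8, -166.5, 64.2]
tcp_rot: [180.0, 0.0, 11.3]
ft_force: [-0.1, -0.4, 0.6]
finger_gap: 0.1
```

```bash
python3 mk.py; python3 l2.py 11
```

```text
7.9667 [ 553.8 -166.5   64.2] [180.    0.   11.3] [-0.1 -0.4  0.6]
0 [366.3 204.6] bright 169 63
1 [374.  204.2] bright 107 85
2 [381.7 205.8] bright 222 108
3 [387.3 209.1] bright 47 41
4 [389.4 213.1] bright 167 70
5 [387.3 217. ] bright 167 93
6 [381.3 219.5] bright 52 44
7 [373.  219.9] bright 31 29
8.0167 [ 553.9 -166.4   64.2] [180.    0.   11.2] [0.4 0.1 0.1]
```

View pics/c11.png

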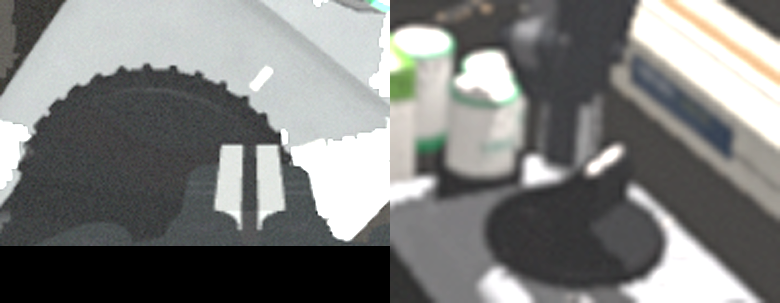

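Dial in stop 2. Third click next.

Emit:
drive_tool(
  moves=[
    [[-1.1,-1.1,0],-3],
    [[-2.4,-2.2,0],-6],
    [[-3.7,-3.3,0],-9],
    [[-5,-4.2,0],-12],
    [[-6.4,-5.1,0],-15],
    [[-7.9,-5.9,0],-18],
    [[-8.6,-6.3,0],-19.5],
    [[-9.3,-6.7,0],-21],
  ],
)

```text
time: 8.78
tool_pos: [545.1, -172.7, 64.4]
tcp_rot: [-180.0, -0.1, -9.9]
ft_force: [2.0, 0.8, 0.4]
finger_gap: -0.4
```

Emit:
drive_tool(
  moves=[
    [[-0.8,-0.3,0],-1.5],
    [[-1.6,-0.6,0],-3],
    [[-2.3,-0.9,0],-4.5],
    [[-3.1,-1.2,0],-6],
    [[-3.9,-1.5,0],-7.5],
    [[-4.7,-1.7,0],-9],
    [[-4.7,-1.7,0],-9],
    [[-4.7,-1.7,0],-9],
  ],
)

```text
time: 9.45
tool_pos: [540.0, -174.6, 64.2]
tcp_rot: [180.0, -0.0, -18.8]
ft_force: [0.0, 0.4, -0.0]
finger_gap: 0.1
```

```bash
python3 mk.py; python3 l2.py 12
```

```text
9.45 [ 540.  -174.6   64.2] [180.   -0.  -18.8] [ 0.   0.4 -0. ]
0 [366.3 204.6] bright 191 70
1 [374.  204.2] bright 43 38
2 [381.7 205.8] bright 167 92
3 [387.3 209.1] bright 180 98
4 [389.4 213.1] bright 38 33
5 [387.3 217. ] bright 34 31
6 [381.3 219.5] bright 43 31
7 [373.  219.9] bright 33 30
9.5 [ 540.  -174.6   64.2] [180.   -0.  -18.8] [-0.   0.3  0. ]
```

View pics/c12.png

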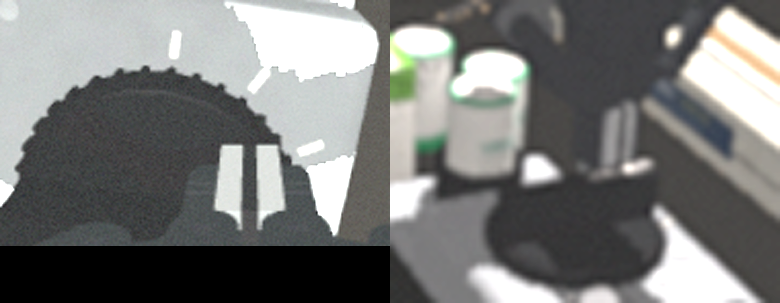

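Dial in stop 3, with the bar nearly across the tester. Fourth and last click: slowly past 105°, then stop.

Emit:
drive_tool(
  moves=[
    [[-1.6,-0.4,0],-3],
    [[-3.2,-0.7,0],-6],
    [[-4.8,-1,0],-9],
    [[-6.5,-1.1,0],-12],
    [[-7.3,-1.2,0],-13.5],
    [[-8.2,-1.2,0],-15],
    [[-9,-1.2,0],-16.5],
    [[-9.8,-1.2,0],-18],
  ],
)

```text
time: 10.27
tool_pos: [530.9, -176.0, 64.4]
tcp_rot: [-180.0, -0.1, -36.9]
ft_force: [3.0, -0.5, -3.2]
finger_gap: -0.0
```

Emit:
drive_tool(
  moves=[
    [[-0.9,0,0],-1.5],
    [[-1.7,0.1,0],-3],
    [[-2.5,0.2,0],-4.5],
    [[-3.3,0.3,0],-6],
    [[-4.1,0.4,0],-7.5],
    [[-4.9,0.6,0],-9],
    [[-4.9,0.6,0],-9],
    [[-4.9,0.6,0],-9],
  ],
)

```text
time: 10.93
tool_pos: [525.2, -175.2, 64.2]
tcp_rot: [180.0, 0.0, -45.8]
ft_force: [0.8, -0.4, -0.7]
finger_gap: 0.2
```

```bash
python3 mk.py; python3 l2.py 13
```

```text
10.9333 [ 525.2 -175.2   64.2] [180.    0.  -45.8] [ 0.8 -0.4 -0.7]
0 [366.3 204.6] bright 195 71
1 [374.  204.2] bright 44 42
2 [381.7 205.8] bright 108 61
3 [387.3 209.1] bright 108 87
4 [389.4 213.1] bright 132 60
5 [387.3 217. ] bright 32 30
6 [381.3 219.5] bright 32 30
7 [373.  219.9] bright 32 30
10.9833 [ 525.3 -175.3   64.2] [-180.    -0.   -45.8] [-0.   0.1 -0.9]
```

View pics/c13.png

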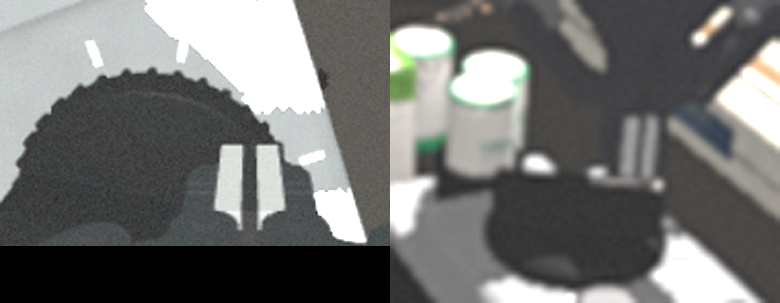

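Emit:
drive_tool(
  moves=[
    [[2.8,-2.9,0],0],
    [[5.6,-5.7,0],0],
    [[5.6,-5.7,15],0],
    [[5.6,-5.7,35],0],
    [[5.6,-5.7,55],0],
    [[0,5,70],0],
    [[-15,25,76],0],
    [[-30,50,76],0],
  ],
)

```text
time: 11.75
tool_pos: [496.8, -126.5, 142.9]
tcp_rot: [-179.9, -0.2, -45.9]
ft_force: [-0.4, 0.3, -0.1]
finger_gap: 0.2
```

Emit:
drive_tool(
  moves=[
    [[-15,30,0],0],
    [[-18,38.5,0],0],
    [[-18,38.5,0],0],
    [[-18,38.5,0],0],
    [[-18,38.5,0],0],
    [[-18,38.5,0],0],
    [[-18,38.5,0],0],
    [[-18,38.5,0],0],
  ],
)

```text
time: 12.42
tool_pos: [477.4, -87.5, 140.1]
tcp_rot: [180.0, 0.0, -45.9]
ft_force: [-0.3, 0.3, -0.7]
finger_gap: -0.2
```

```bash
python3 look.py 14; python3 mk.py
```

```text
12.4167 [477.4 -87.5 140.1] [180.    0.  -45.9] [-0.3  0.3 -0.7] [-16.4  -7.  109.2  -0.   77.8 119.5]
12.5667 [477.3 -87.1 140.1] [180.    0.  -45.9] [1.1 0.4 0.1]
0 [366.3 204.6] bright 196 71
1 [374.  204.2] bright 44 42
2 [381.7 205.8] bright 107 54
3 [387.3 209.1] bright 188 69
4 [389.4 213.1] bright 148 89
5 [387.3 217. ] bright 36 31
6 [381.3 219.5] bright 33 31
7 [373.  219.9] bright 33 31
```

View pics/w14.png

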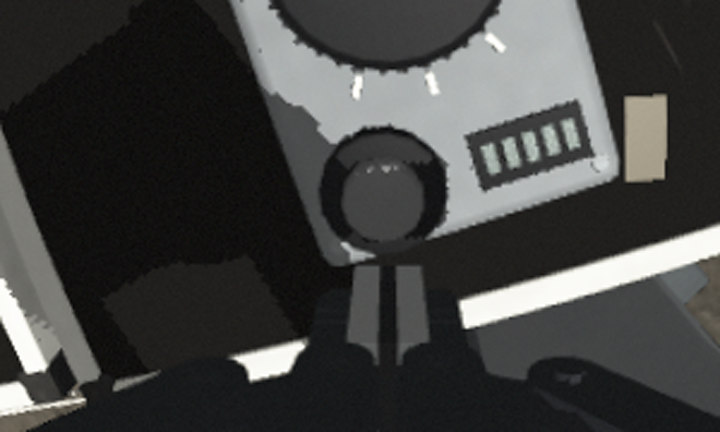

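View pics/ts14.png

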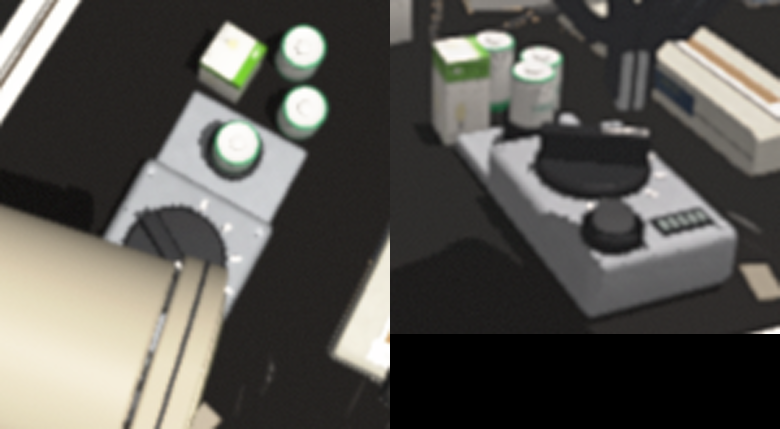

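```bash
python3 - <<'E'
from bench import r
from h import *
np.set_printoptions(precision=1,suppress=True)
w=r.snapshot("wrist"); im=w["pixels"]
cv2.imwrite("pics/w15.png",cv2.convertScaleAbs(cv2.resize(im[60:220,200:440,::-1],None,fx=3.2,fy=3.2,interpolation=cv2.INTER_CUBIC),alpha=1.5))
c,d=wray(w,(319.6,203.3)); print("button",c+d*(67-c[2])/d[2])
E
```

```text
button [478.5 -86.7  67. ]
```

View pics/w15.png

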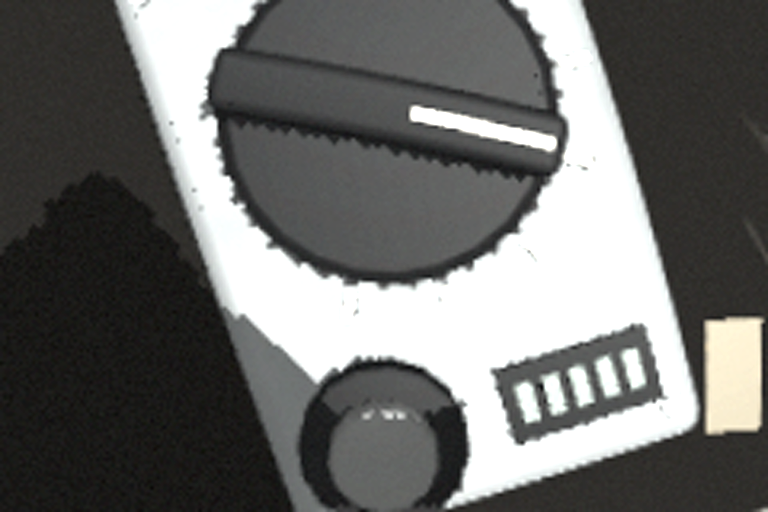

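```bash
python3 - <<'E'
from bench import r
from h import *
np.set_printoptions(precision=1,suppress=True)
w=r.snapshot("wrist")
def q(p,z): c,d=wray(w,(200+p[0]/3.2,60+p[1]/3.2)); return (c+d*(z-c[2])/d[2])[:2]
a,b=q((412,113),79),q((556,145),79); d=b-a
print(a,b,"world angle",np.degrees(np.arctan2(d[1],d[0])),"dial angle",-27.7-np.degrees(np.arctan2(d[1],d[0])))
e=q((695,390),45)-q((590,20),45); print("right edge",np.degrees(np.arctan2(-e[1],-e[0])))
E
```

```text
[ 527.7 -146.2] [ 502.1 -162.5] world angle -147.40598750081202 dial angle 119.70598750081201
right edge -27.76894601115418
```

The dial reads 119.7°, so it is in stop 4. The button is at (478, −87), right under the tool. Descending to just above it.

Emit:
drive_tool(
  moves=[
    [[0,0,-15],0],
    [[0,0,-30],0],
    [[0,0,-45],0],
    [[0,0,-58],0],
    [[0,0,-64],0],
    [[0,0,-67],0],
    [[0,0,-69],0],
    [[0,0,-69],0],
  ],
)

```text
time: 13.38
tool_pos: [477.5, -86.8, 71.5]
tcp_rot: [-180.0, -0.0, -45.9]
ft_force: [-0.1, 0.5, -0.4]
finger_gap: -0.1
```

Emit:
drive_tool(
  moves=[
    [[0,0,-1],0],
    [[0,0,-2],0],
    [[0,0,-3],0],
    [[0,0,-4],0],
    [[0,0,-5],0],
    [[0,0,-6],0],
    [[0,0,-6],0],
    [[0,0,-6],0],
  ],
)

```text
time: 14.05
tool_pos: [477.2, -86.8, 65.1]
tcp_rot: [180.0, 0.0, -45.9]
ft_force: [-0.6, -0.6, -0.3]
finger_gap: 0.4
```

```bash
python3 look.py 16
```

```text
14.05 [477.2 -86.8  65.1] [180.    0.  -45.9] [-0.6 -0.6 -0.3] [-16.4  -2.  112.9  -0.   69.1 119.5]
```

View pics/ts16.png

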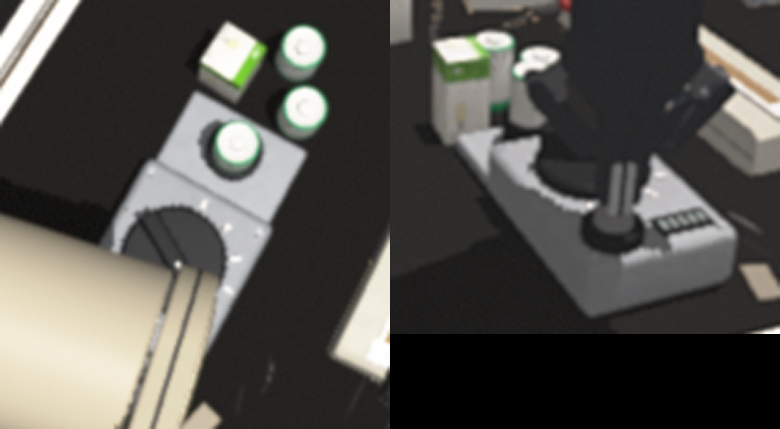

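Still no contact at TCP z 65. Continuing down in small steps.

Emit:
drive_tool(
  moves=[
    [[0,0,-0.5],0],
    [[0,0,-1],0],
    [[0,0,-1.5],0],
    [[0,0,-2],0],
    [[0,0,-2.5],0],
    [[0,0,-3],0],
    [[0,0,-3],0],
    [[0,0,-3],0],
  ],
)

```text
time: 14.87
tool_pos: [477.3, -86.8, 62.3]
tcp_rot: [-180.0, -0.0, -45.9]
ft_force: [-0.7, 0.2, 2.7]
finger_gap: 0.2
```

Emit:
drive_tool(
  moves=[
    [[0,0,-0.5],0],
    [[0,0,-1],0],
    [[0,0,-1.5],0],
    [[0,0,-2],0],
    [[0,0,-2.5],0],
    [[0,0,-3],0],
    [[0,0,-3],0],
    [[0,0,-3],0],
  ],
)

```text
time: 15.53
tool_pos: [477.3, -86.8, 59.3]
tcp_rot: [-180.0, -0.0, -45.9]
ft_force: [-1.6, 0.6, 5.2]
finger_gap: -0.2
```

Emit:
drive_tool(
  moves=[
    [[0,0,-0.3],0],
    [[0,0,-0.6],0],
    [[0,0,-0.9],0],
    [[0,0,-1.2],0],
    [[0,0,-1.5],0],
    [[0,0,-1.5],0],
    [[0,0,-1.5],0],
    [[0,0,-1.5],0],
  ],
)

```text
time: 16.2
tool_pos: [477.4, -86.8, 58.8]
tcp_rot: [-180.0, -0.0, -45.9]
ft_force: [-5.5, 1.1, 15.1]
finger_gap: -0.1
```

```bash
python3 l2.py 17
```

```text
16.2 [477.4 -86.8  58.8] [-180.    -0.   -45.9] [-5.5  1.1 15.1]
```

View pics/c17.png

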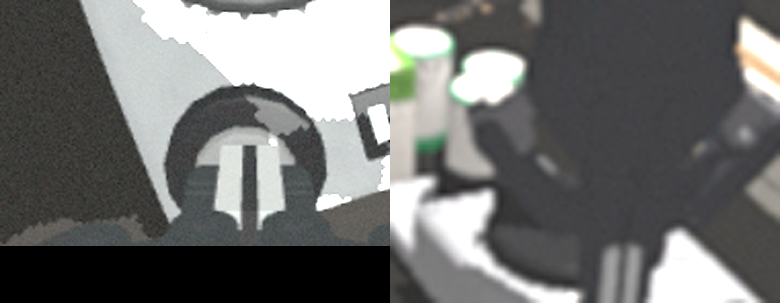

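Force rose to 15 N after about 6 mm of travel, so the button is at the bottom. Releasing and retreating upward.

Emit:
drive_tool(
  moves=[
    [[0,0,1],0],
    [[0,0,4],0],
    [[0,0,8],0],
    [[0,0,16],0],
    [[0,0,40],0],
    [[0,0,70],0],
    [[0,0,82],0],
    [[0,0,82],0],
  ],
)

```text
time: 16.97
tool_pos: [479.6, -87.4, 143.7]
tcp_rot: [-179.8, -0.3, -45.9]
ft_force: [0.5, -0.9, 0.7]
finger_gap: -0.3
```

```bash
python3 look.py 18; python3 - <<'E'
from bench import r
from h import *
np.set_printoptions(precision=1,suppress=True)
w=r.snapshot("wrist"); im=w["pixels"]
cv2.imwrite("pics/w19.png",cv2.convertScaleAbs(cv2.resize(im[60:220,200:440,::-1],None,fx=3.2,fy=3.2,interpolation=cv2.INTER_CUBIC),alpha=1.5))
E
```

```text
16.9667 [479.6 -87.4 143.7] [-179.8   -0.3  -45.9] [ 0.5 -0.9  0.7] [-16.4  -7.3 109.1  -0.   77.8 119.5]
```

View pics/w19.png

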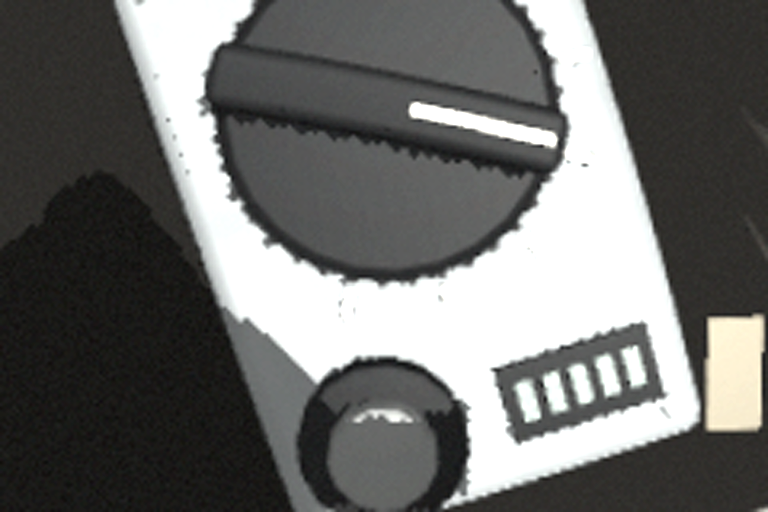

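View pics/ts18.png

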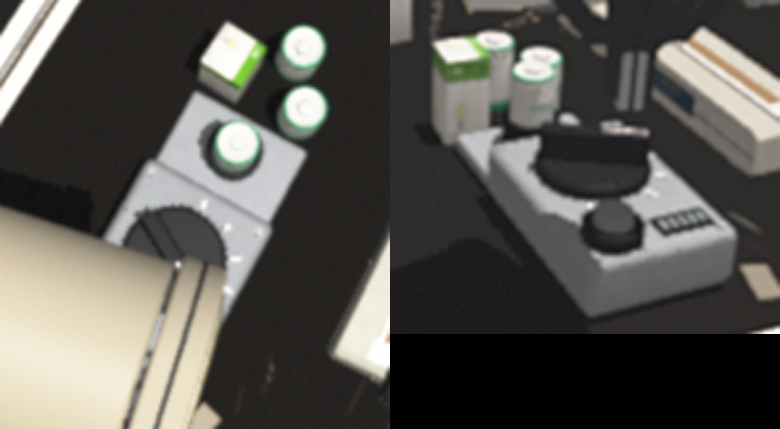

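The dial is unchanged and the button stands out as before. The cell, spare cells and carton are where they were. Letting the arm settle, then handing in.

Emit:
drive_tool(
  moves=[
    [[0,0,0],0],
    [[0,0,0],0],
    [[0,0,0],0],
    [[0,0,0],0],
    [[0,0,0],0],
    [[0,0,0],0],
    [[0,0,0],0],
    [[0,0,0],0],
  ],
)

```text
time: 17.83
tool_pos: [477.3, -86.8, 139.7]
tcp_rot: [-180.0, -0.0, -45.9]
ft_force: [-0.5, -0.3, 0.3]
finger_gap: -0.0
```

```bash
python3 -c "
from bench import r
print(r.hand_in())"
```

```text
the job is handed in; nothing more can be done
None
```

I turned the dial four clicks clockwise with the shut fingertips, from stop 0 to stop 4, then pressed the push button to its stop and released it. I handed the job in at about 18 s; it reported no verdict.

**Last checks**
- **Dial:** the wrist camera put it at 119.7° from its start before the button press. It looked unchanged in the picture afterwards.
- **Button:** contact began at about TCP z 64–65. The force rose to 5 N, then jumped to 15 N after about 6 mm of travel. In the final pictures the button stands out as it did before.
- **Cell and bystanders:** the cell, both spare cells and the carton look unmoved in the last pictures. I compared them by eye and did not measure them.
- **Contact:** the force was back near zero, with the tool about 70 mm above the button.

**One disagreement:** the given figure says the fingertips stand 22 mm ahead of the TCP. The pictures, and a nudge at bar height that met nothing, put the shut tips about level with the TCP. The button was first felt a further 2–3 mm lower. I went by those observations and worked about 20 mm lower than the figure implied.

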